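Load the label roll onto the dispenser spindle

TASK

The date-label dispenser is empty: take the tall label roll with the neck off its slanted stock peg and put it, slotted foot down, on the dispenser's upright spindle. The spindle has a drive bar at its foot, so turn the roll until its slots drop over the bar and it sits fully home and upright on the turntable; lower it, do not let it drop down the spindle. Leave the spare roll, the beaker and the bottle as they are.

Things in the scene. Friction and masses are not known exactly. Their poses are not given: they have to be found in the camera images.
- roll: Label roll to load, 72 mm tall. From the origin (middle of its underside) up its z axis (the bore): slotted grey foot 42 mm square, 0-8 mm; flange 66 mm across, 8-11; white paper 62 mm across, 11-46; bare grey neck, 46-72. Bore 17 mm, right through. 0.14 kg. Starts on a stand peg, z leaning 26 degrees from vertical to the stand's -x side. None while held.
- neck (a point): Middle of the roll's neck, the place to grip: 30 mm across, 26 mm long, 59 mm along z from the roll's origin. Axes as the roll's. Two slots 9 mm wide and 8 mm deep cross at right angles under the roll's foot, along its x and y axes, open at the sides. None while held.
- stand: Fixed steel stock stand, 90 x 200 mm. Origin: middle of its underside; z up. Its plate is raked 26 degrees, facing up and to the stand's -x side: 65 mm high at -x, 85 mm in the middle, 105 mm at +x. Two pegs, 14 mm thick, 22 mm long, stand square to the plate at x = 0, y = +50 and -50 mm; the two rolls sit on them, either on either.
- dispenser: Fixed white housing, 150 (x) x 120 (y) x 50 mm high. Origin: middle of its underside; z up. In the middle of its top lies a dark turntable, 72 mm across, 6 mm thick, stiff to turn (0.5 N m), with the steel spindle and its drive bar.
- seat (a point): On the spindle's axis at the turntable's top (56 mm above the table), where the middle of the roll's underside belongs. z up. The spindle is 14 mm thick to 66 mm above this and tapers to 6 mm at its tip, 78 mm above. Across its foot, lying on the turntable, is a drive bar 32 mm long, 5 wide, 7 high; it may point any way, not reported.
- spare: The spare roll, to be left on its peg: 30 mm tall, flange 66 mm and paper 62 mm across, no neck, no slots, 17 mm bore. Origin: middle of its underside; z along its bore.
- beaker: Steel beaker, 72 mm across, 75 mm tall, standing. Origin: middle of its underside; z up.
- sprayer: White bottle with a grey cap, 72 mm across, 140 mm tall, standing. Origin: middle of its underside; z up.
Things that resemble listed ones, but are neither listed nor needed, are in the scene too. Leave any red look-alike of the roll alone.

How it is judged (in metres and radians):
At the end, for the whole second after the job is handed in: The roll is on the spindle, foot down, its underside's middle within 4 mm of the spindle's axis and within 3 mm of the turntable's top (slots over the drive bar), upright within 4 degrees and at rest (horizontal distance between roll and seat below 0.004 m and z of roll in the frame of seat between -0.003 and 0.003 m and angle between the z axis of roll and the z axis of seat, either way round below 0.07 rad and angle between roll's own z axis and vertical below 0.07 rad and linear speed of roll below 0.02 m/s); the robot touches nothing.
It fails at once if the roll drops down the spindle (faster than 0.7 m/s while on it) (horizontal distance between roll and seat below 0.01 m and z of roll in the frame of seat below 0.075 m and linear speed of roll above 0.7 m/s).
It fails at once if the spare roll is moved more than 20 mm (distance of spare from where it was at the start of the episode above 0.02 m).
It fails at once if the beaker is moved more than 30 mm or tipped (distance of beaker from where it was at the start of the episode above 0.03 m or angle between beaker's own z axis and vertical above 0.4 rad).
It fails at once if the bottle is moved more than 30 mm or tipped (distance of sprayer from where it was at the start of the episode above 0.03 m or angle between sprayer's own z axis and vertical above 0.4 rad).
It also fails if it takes over 54 s, if anything falls off the work surface, if the arm or the gripper's body presses on something with over 40 N, if the wrist force passes 120 N, or if a joint passes its speed limit or range.

ROBOT

A 6-joint arm with a two-finger parallel gripper is mounted at the origin on the work surface. World frame = base frame: x ahead of the robot, y to its left, z up, the work surface at z = 0. Lengths are in m, angles in degrees, forces in N, time in s.
With the tool pointing down it reaches from about 0.4 to 0.825 m from the base axis. Payload 7 kg.
Tool frame: the origin (TCP) lies midway between the tips of the shut fingers; the grasp point (between the pads) lies 19 mm behind it; z points along the fingers, y is the line along which they close (so a half turn about z gives the same grasp; the last joint's range is limited). The gripper opens to 88 mm and grips with 3 to 60 N. Pads are 19 mm wide; open, the fingers measure 130 mm over their backs; the gripper's body (78 mm by 193 mm) begins 47 mm behind the grasp point.
Start: joints at [-54.139, 20.546, 0.682, 0, -70.136, -16.507], TCP at [0.224, -0.637, 0.227] pointing down, gripper open.
Joint ranges: [-176.03, 176.03], [-82.01, 121.73], [-58.28, 71.71], [-173.87, 95.51], [-174.79, -0.11], [-173.66, 173.66]. Speed limits (degrees/s): [136.94, 136.94, 172.46, 180, 180, 180].

INTERFACE

Orientations are given as [roll, pitch, yaw] about the fixed x, y, z axes, in that order (R = Rz(yaw) Ry(pitch) Rx(roll)).
In Python, from plant import get_state, optics, order gives the robot as it stands. The module is installed in compiled form; this text tells all that it offers.
- The arm moves only by the tool send_rows, never from a script. Its argument "moves" is a list of rows, each an object with "slide": the shift along the tool's x, y, z as a fraction of full scale, a list of three; "turn": the turn about the tool's z as a fraction of full scale; "gripper": the opening, from 0 (shut) to 1 (fully open). A call has exactly 5 rows; each row is the pose to reach, as a shift and turn from the pose commanded when the call began, along the tool's axes at that moment; what a row does not reach only later rows make up. Full scale, the value 1, is 150 mm for a shift and 90 degrees for a turn. A row lasts 1/12 s, in which the tool goes at most 41.7 mm and 7.16 degrees, less where a joint would pass 70% of its speed; a pose out of reach is approached as far as the arm can. A call with a number of a shift or a turn outside -1 to 1 is refused whole. A call with a gripper value outside its range is refused whole. The fingers move at their own pace and stop on an object; "newtons" is the grip in N (left out, the last holds). Time passes only in rows, so rows that repeat a pose let the fingers close, or fill a call up. It gives the time, the measured TCP pose, the force, the opening and the grip force at its end, in the units of the state.
- get_state(): the state, without advancing time (a new reading comes with each control period).
- optics.capture(name): name is "scene" or "side" or "wrist"; returns a dict with "img" (480x640x3 uint8, red, green, blue), "intrinsics" (3x3 intrinsics, pixels), "dist" ([k1, k2, p1, p2, k3] as OpenCV has them; the pictures are not rectified), "origin" and "attitude" of the camera in the world. Camera axes: x right, y down, z forward; pixel columns grow to the right and rows downward; lengths in m; the calibration is good to about 2 mm. A picture is of the moment at which its call begins. There is no depth.
- order.close_job(): hands the job in; it is judged then, once.
Trained networks look in the newest picture that a camera, given by its name, has taken for a name from the list of things; names that differ only in an ending like _2 or _b are one class to them, and where a whole thing is asked for, a point or a joint stands for the part that bears it (a point fixed in the world has none). Each returns a list of dicts, best first, with "p" (0 to 1); they miss things now and then, are a little off and sometimes report something else, mostly with a low value. They report only what shows in the picture. A call takes as long as a camera call. They do not tell look-alikes from the thing itself.
- optics.look_for(camera, name): "location" ([x, y, z] in m, in world coordinates, good to about 4 mm: the middle of the surface that is visible of it).
The state is a dict: "time_s": time; "joints": joint angles; "qd": joint speeds; "joint_torque": joint torques, N m; "tcp_pos": TCP position; "eef_rot": TCP orientation; "contact_force": force on the tool from outside, world axes, zero at the start; "moment": the same for the moment, N m; "gripper_width": finger opening in m; "gripper_force": force on a finger pad.
Only numpy, scipy, OpenCV 4.12 (cv2) and the standard library are available. Lean on these libraries where they do the work, as an engineer would, in place of code of your own. Each camera call takes 0.05 s, during which the arm holds its last target. There are 200 camera calls.

## Working session

There is one attempt and no reset: what is moved stays moved. The work goes in short steps, Python scripts to look and compute and a tool call to move; the robot and the scene stay as the last step left them, time stands still between calls to the robot, and variables do not carry over. Pictures are saved under pics/ and viewed, at most 10 in all, crops included, and the job is handed in when it is done.

Besides the shell and the picture viewer there is one more tool, called after "Request:" as name(argument=value, ...) on one line, values as JSON. send_rows: Moves the arm, as the interface text tells. Shift numbers are shares of 150 mm and turn numbers shares of 90 degrees, none past 1 either way. Its arguments: {"type":"object","properties":{"moves":{"type":"array"},"newtons":{"type":"number"}},"required":["moves"]}

```bash
mkdir -p pics; cat > h.py <<'E'
import numpy as np, cv2
from plant import get_state, optics, order
from scipy.spatial.transform import Rotation as R
def cap(n,f=None):
    c=optics.capture(n)
    if f: cv2.imwrite('pics/'+f,c['img'][:,:,::-1])
    return c
def att(c):
    a=np.array(c['attitude'],float)
    return a if a.shape==(3,3) else R.from_euler('xyz',a,degrees=True).as_matrix()
def ray(c,uv):
    p=cv2.undistortPoints(np.array([[uv]],float),np.array(c['intrinsics']),np.array(c['dist']))[0,0]
    d=att(c)@np.array([p[0],p[1],1]); return np.array(c['origin']),d/np.linalg.norm(d)
def proj(c,P):
    A=att(c); P=(np.atleast_2d(P)-np.array(c['origin']))@A
    return cv2.projectPoints(P,np.zeros(3),np.zeros(3),np.array(c['intrinsics']),np.array(c['dist']))[0][:,0]
def tri(rs):
    M=sum(np.eye(3)-np.outer(d,d) for o,d in rs);b=sum((np.eye(3)-np.outer(d,d))@o for o,d in rs)
    return np.linalg.solve(M,b)
E
python3 - <<'E'
from h import *
np.set_printoptions(precision=4,suppress=True)
for n in ["scene","side","wrist"]:
    c=cap(n,n+'0.png'); print(n,c['origin'],c['attitude'])
    for t in ["roll","neck","stand","dispenser","seat","spare","beaker","sprayer"]:
        try:print(t,[(np.round(d['location'],3).tolist(),round(d['p'],2)) for d in optics.look_for(n,t)][:4])
        except Exception as e: print(t,e)
print(get_state())
E
python3 -c "
import cv2,numpy as np
cv2.imwrite('pics/a.png',cv2.imread('pics/scene0.png'))"
```

```text
scene [ 0.9807 -0.2538  0.9895] [-149.7153   -0.0814   52.5206]
roll [([0.613, 0.261, 0.126], 0.96), ([0.612, 0.392, 0.053], 0.9), ([0.448, 0.318, 0.048], 0.89), ([0.74, 0.394, 0.049], 0.89)]
neck [([0.74, 0.395, 0.05], 0.97), ([0.451, 0.32, 0.046], 0.83), ([0.616, 0.394, 0.047], 0.76), ([0.786, 0.256, 0.048], 0.75)]
stand [([0.636, 0.202, 0.066], 0.82), ([0.625, -0.207, 0.053], 0.64)]
dispenser []
seat [([0.629, -0.208, 0.052], 0.7), ([0.596, 0.164, 0.109], 0.21)]
spare [([0.611, 0.261, 0.128], 0.66), ([0.599, 0.165, 0.108], 0.63)]
beaker [([0.64, 0.023, 0.042], 0.68), ([0.614, 0.263, 0.128], 0.2)]
sprayer [([0.446, -0.017, 0.095], 0.93), ([0.636, 0.201, 0.066], 0.38)]
side [0.4646 0.7135 0.7496] [-134.0881   -0.3092 -170.9701]
roll [([0.729, 0.415, 0.052], 0.83), ([0.436, 0.344, 0.053], 0.76), ([0.6, 0.417, 0.052], 0.75), ([0.605, 0.287, 0.13], 0.68)]
neck [([0.44, 0.343, 0.05], 0.93), ([0.604, 0.287, 0.124], 0.72), ([0.768, 0.277, 0.048], 0.71), ([0.604, 0.41, 0.05], 0.57)]
stand []
dispenser [([0.606, -0.174, 0.053], 0.92)]
seat [([0.611, -0.171, 0.049], 0.57)]
spare [([0.591, 0.187, 0.111], 0.55)]
beaker [([0.649, 0.021, 0.049], 0.67)]
sprayer []
wrist [ 0.1554 -0.6618  0.3855] [164.6148   0.002  109.384 ]
roll []
neck []
stand []
dispenser []
seat []
spare []
beaker []
sprayer []
{'time_s': 1.35, 'joints': array([-54.138 ,  20.5475,   0.6818,   0.0004, -70.1321, -16.5071]), 'qd': array([ 0.0593,  0.0324, -0.0672, -0.0617, -0.0467, -0.1072]), 'joint_torque': array([ -0.0002, -58.2377,  29.3284,   7.0019,   0.0123,  -0.0001]), 'tcp_pos': array([ 0.2237, -0.6369,  0.2265]), 'eef_rot': array([-179.9978,    0.0003, -160.6449]), 'contact_force': array([0.2093, 0.6625, 0.0521]), 'moment': array([ 0.0074,  0.0045, -0.064 ]), 'gripper_force': 0.0, 'gripper_width': 0.08750769871972398}
```

View pics/scene0.png

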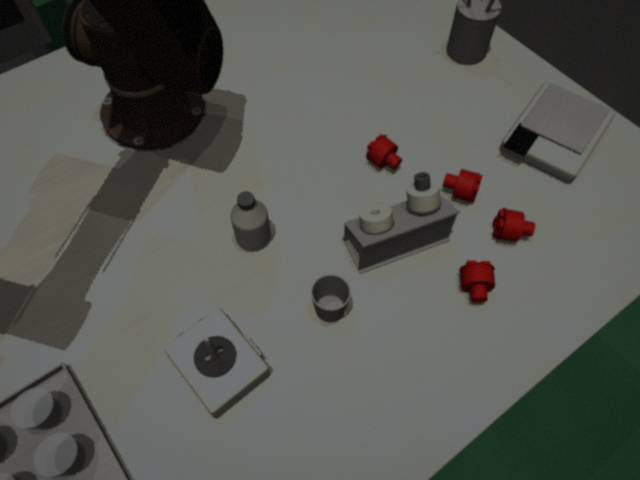

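View pics/side0.png

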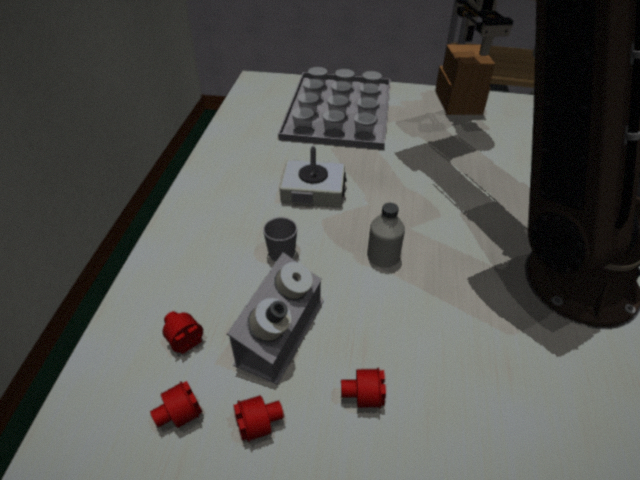

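The scene view shows the roll with its neck at about (423,195), the spare at (376,218) and the dispenser at (215,355). The side view shows the neck at (278,312), leaning to the picture's right. Next I'll crop both for the stand's heading while moving toward the dispenser.

```bash
python3 - <<'E'
import cv2,numpy as np
def cr(f,x,y,w,h):
    i=cv2.imread('pics/'+f)[y:y+h,x:x+w]
    i=cv2.resize(i,(400,600),interpolation=cv2.INTER_CUBIC)
    return cv2.convertScaleAbs(i,alpha=1.8)
cv2.imwrite('pics/z1.png',np.hstack([cr('scene0.png',340,140,120,180)[:, :], cr('side0.png',220,240,120,180)]))
E
```

```text
(no output)
```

View pics/z1.png

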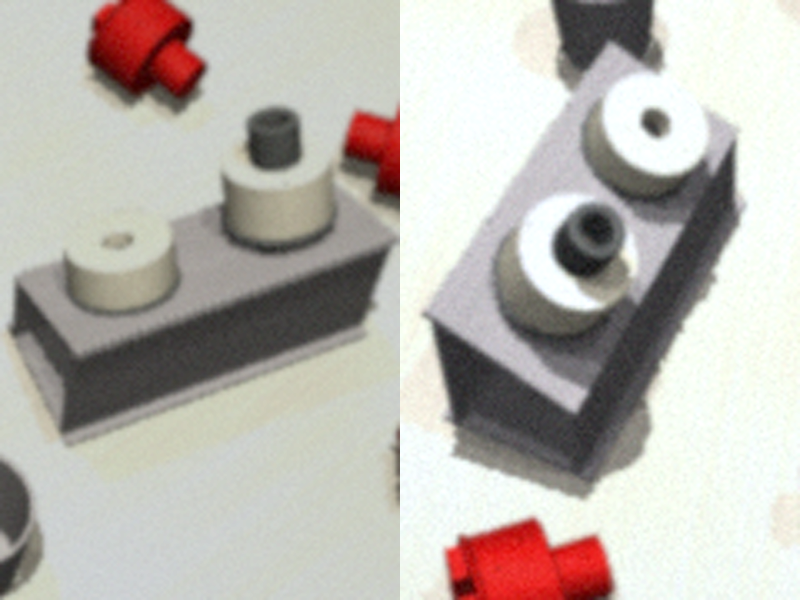

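Request:
send_rows(moves=[{"slide": [0, 0, -0.2], "turn": 0, "gripper": 1}, {"slide": [0, 0, -0.2], "turn": 0, "gripper": 1}, {"slide": [0, 0, -0.2], "turn": 0, "gripper": 1}, {"slide": [0, 0, -0.2], "turn": 0, "gripper": 1}, {"slide": [0, 0, -0.2], "turn": 0, "gripper": 1}])

```text
time_s: 1.77
tcp_pos: [0.2236, -0.6365, 0.256]
eef_rot: [179.9, 0.0, -160.6]
contact_force: [-0.7, 1.3, -0.5]
gripper_width: 0.0878
gripper_force: 0.0
```

The crop shows the stand's high edge on the left in the side view (229,334)–(284,253) and the low edge on the right (273,363)–(321,279). The neck top is at (279,307) there and at (422,174) in the scene view.

```bash
cat > fit.py <<'E'
from h import *
import pickle
from scipy.optimize import least_squares
np.set_printoptions(precision=4,suppress=True)
t=np.radians(26);s,co=np.sin(t),np.cos(t)
h=dict(hn=[.0404,-.1,.1047],ln=[-.0404,-.1,.0653],hf=[.0404,.1,.1047],lf=[-.0404,.1,.0653],
 sp=[-.03*s,-.05,.085+.03*co],nk=[-.072*s,.05,.085+.072*co])
sc=dict(ln=(346,222.5),hn=(363.4,245.6),hf=(458.5,212),sp=(375.4,212),nk=(421.9,174))
si=dict(hn=(283.6,252.6),ln=(321.4,279),hf=(229,334.5),lf=(273.4,363),sp=(296.5,277.2),nk=(279.1,307.2))
a=cap('scene');b=cap('side')
def W(p,P): return P@R.from_euler('z',p[3]).as_matrix().T+p[:3]
def res(p): return np.concatenate([ (proj(c,W(p,np.array([h[k] for k in o])))-np.array(list(o.values()))).ravel() for c,o in((a,sc),(b,si))])
r=least_squares(res,[.61,.21,0,0],loss='soft_l1');p=r.x
print(p[:3],np.degrees(p[3]));print(res(p).reshape(-1,2))
for k in('sp','nk'):
    print(k,tri([ray(a,sc[k]),ray(b,si[k])]),W(p,np.array(h[k])))
# spindle tip by hand: scene (209,340), side (313,149)
print('tip',tri([ray(a,(209,339)),ray(b,(313,148))]))
print(get_state()['eef_rot'])
E
python3 fit.py
```

```text
[ 0.6062  0.2225 -0.0015] -14.487955422523447
[[-2.3631 -0.0731]
 [-0.8833 -0.126 ]
 [ 0.5522 -2.4361]
 [-0.4893 -0.4113]
 [-0.9042  1.1077]
 [-1.5084 -0.3791]
 [-0.2149 -0.0052]
 [-1.7868 -0.462 ]
 [-0.2814  1.7078]
 [-0.0929 -0.3089]
 [ 0.3035  1.8983]]
sp [0.5813 0.1777 0.1096] [0.5809 0.1774 0.1105]
nk [0.5889 0.2788 0.1527] [0.5881 0.2788 0.1482]
tip [ 0.6134 -0.201   0.1278]
[ 179.9322   -0.0108 -160.6517]
```

```bash
python3 - <<'E'
import cv2,numpy as np
def cr(f,x,y,w,h):
    i=cv2.imread('pics/'+f)[y:y+h,x:x+w]
    i=cv2.resize(i,(400,400),interpolation=cv2.INTER_CUBIC)
    return cv2.convertScaleAbs(i,alpha=1.6)
cv2.imwrite('pics/z2.png',np.hstack([cr('scene0.png',165,305,110,110), cr('side0.png',270,135,80,80)]))
E
```

```text
(no output)
```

View pics/z2.png

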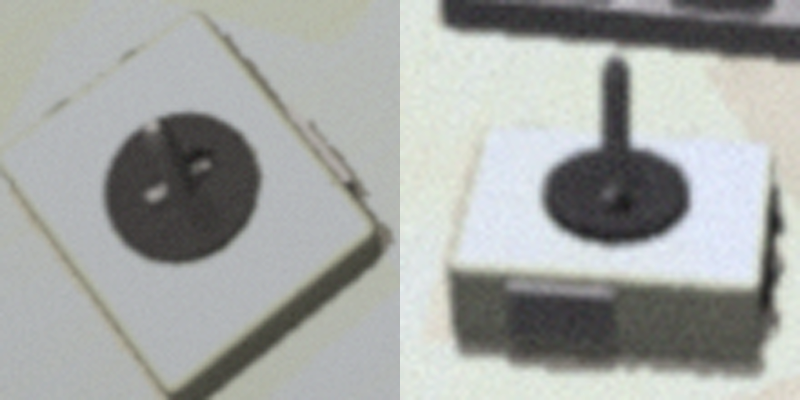

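The crop shows the spindle tip at about (207,340) in the scene view and (313,147) in the side view, with the bar's bright bits at (208,358) and (220,350). Next I'll go above the dispenser for a wrist look.

Request:
send_rows(moves=[{"slide": [-0.25, 0.13, 0], "turn": 0, "gripper": 1}, {"slide": [-0.5, 0.27, 0], "turn": 0, "gripper": 1}, {"slide": [-0.75, 0.4, 0], "turn": 0, "gripper": 1}, {"slide": [-0.9, 0.48, 0], "turn": 0, "gripper": 1}, {"slide": [-0.9, 0.48, 0], "turn": 0, "gripper": 1}])

```text
time_s: 2.28
tcp_pos: [0.3301, -0.5209, 0.2566]
eef_rot: [180.0, 0.0, -160.4]
contact_force: [-0.9, 0.3, -0.7]
gripper_width: 0.0875
gripper_force: 0.0
```

Request:
send_rows(moves=[{"slide": [-0.25, 0.13, 0], "turn": 0, "gripper": 1}, {"slide": [-0.5, 0.27, 0], "turn": 0, "gripper": 1}, {"slide": [-0.75, 0.4, 0], "turn": 0, "gripper": 1}, {"slide": [-0.9, 0.48, 0], "turn": 0, "gripper": 1}, {"slide": [-0.9, 0.48, 0], "turn": 0, "gripper": 1}])

```text
time_s: 2.7
tcp_pos: [0.4335, -0.4084, 0.2562]
eef_rot: [180.0, 0.0, -160.4]
contact_force: [0.0, -0.2, -0.6]
gripper_width: 0.0878
gripper_force: 0.0
```

Request:
send_rows(moves=[{"slide": [-0.25, 0.13, 0], "turn": 0, "gripper": 1}, {"slide": [-0.5, 0.27, 0], "turn": 0, "gripper": 1}, {"slide": [-0.75, 0.4, 0], "turn": 0, "gripper": 1}, {"slide": [-0.9, 0.48, 0], "turn": 0, "gripper": 1}, {"slide": [-0.9, 0.48, 0], "turn": 0, "gripper": 1}])

```text
time_s: 3.12
tcp_pos: [0.5371, -0.2958, 0.2557]
eef_rot: [180.0, -0.0, -160.4]
contact_force: [-0.1, -2.1, -0.9]
gripper_width: 0.0874
gripper_force: 0.0
```

Request:
send_rows(moves=[{"slide": [-0.2, 0.13, 0], "turn": 0.07, "gripper": 1}, {"slide": [-0.4, 0.27, 0], "turn": 0.14, "gripper": 1}, {"slide": [-0.6, 0.4, 0], "turn": 0.21, "gripper": 1}, {"slide": [-0.71, 0.45, 0], "turn": 0.28, "gripper": 1}, {"slide": [-0.71, 0.45, 0], "turn": 0.36, "gripper": 1}])

```text
time_s: 3.53
tcp_pos: [0.6143, -0.1976, 0.2555]
eef_rot: [-180.0, -0.0, 166.9]
contact_force: [0.5, -0.8, 0.5]
gripper_width: 0.0872
gripper_force: 0.0
```

```bash
python3 - <<'E'
from h import *
np.set_printoptions(precision=4,suppress=True)
s=get_state();print(s['tcp_pos'],s['eef_rot'],s['joints'])
w=cap('wrist','w1.png');a=cap('scene');b=cap('side')
for t in ["seat","dispenser"]: print(t,[(np.round(d['location'],3).tolist(),round(d['p'],2)) for d in optics.look_for('wrist',t)][:2])
print('tip',tri([ray(a,(206.8,339.9)),ray(b,(313.4,147))]),'tt',tri([ray(a,(215,356.7)),ray(b,(313.2,173.6))]))
def onz(c,uv,z):
    o,d=ray(c,uv);return o+d*(z-o[2])/d[2]
p,q=onz(a,(207.6,358.1),.063),onz(a,(220,349.8),.063);print(p,q,np.degrees(np.arctan2(*(q-p)[1::-1])))
print('proj',proj(w,[[.613,-.2,.134],[.613,-.2,.056]]),w['origin'])
E
```

```text
[ 0.6143 -0.1976  0.2555] [-179.9966   -0.0483  166.8505] [  -0.5429   16.8915   -0.8019   -0.0076  -72.3545 -102.6043]
seat [([0.609, -0.204, 0.048], 0.92)]
dispenser [([0.606, -0.202, 0.05], 0.55)]
tip [ 0.6129 -0.2045  0.1284] tt [ 0.6138 -0.205   0.0503]
[ 0.6141 -0.2164  0.063 ] [ 0.6145 -0.1921  0.063 ] 89.12627318307922
proj [[326.8424 232.662 ]
 [327.2292 211.1786]] [ 0.544  -0.1826  0.4144]
```

View pics/w1.png

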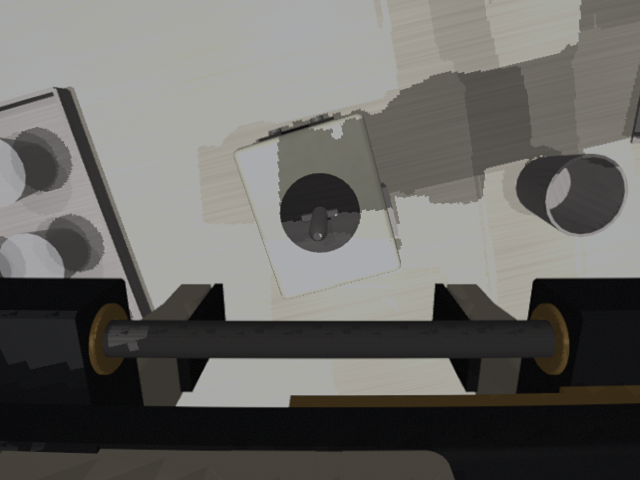

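The wrist view shows the dispenser with the spindle tip at (319,235), the turntable centre at (320,212) and the bar running roughly left to right near row 213. I'll move on to the roll.

Request:
send_rows(moves=[{"slide": [0.08, 0.27, 0], "turn": 0, "gripper": 1}, {"slide": [0.16, 0.54, 0], "turn": 0, "gripper": 1}, {"slide": [0.24, 0.8, 0], "turn": 0, "gripper": 1}, {"slide": [0.3, 1, 0], "turn": 0, "gripper": 1}, {"slide": [0.3, 1, 0], "turn": 0, "gripper": 1}])

```text
time_s: 4.2
tcp_pos: [0.6017, -0.04, 0.2571]
eef_rot: [179.9, 0.0, 167.3]
contact_force: [0.8, -0.9, 0.0]
gripper_width: 0.0875
gripper_force: 0.0
```

Request:
send_rows(moves=[{"slide": [0.08, 0.27, 0], "turn": 0, "gripper": 1}, {"slide": [0.16, 0.54, 0], "turn": 0, "gripper": 1}, {"slide": [0.24, 0.8, 0], "turn": 0, "gripper": 1}, {"slide": [0.3, 1, 0], "turn": 0, "gripper": 1}, {"slide": [0.3, 1, 0], "turn": 0, "gripper": 1}])

```text
time_s: 4.62
tcp_pos: [0.592, 0.1163, 0.2567]
eef_rot: [179.9, 0.0, 167.3]
contact_force: [0.1, -0.4, -0.4]
gripper_width: 0.0878
gripper_force: 0.0
```

```bash
python3 - <<'E'
from h import *
w=cap('wrist','w2.png');import pickle;pickle.dump(w,open('w2.pkl','wb'));print(get_state()['tcp_pos'])
print([(np.round(d['location'],3).tolist(),round(d['p'],2)) for d in optics.look_for('wrist','neck')][:3])
E
```

```text
[0.59194527 0.11435259 0.25665176]
[([0.716, 0.394, 0.025], 0.97), ([0.6, 0.381, 0.041], 0.95), ([0.47, 0.32, 0.037], 0.76)]
```

Request:
send_rows(moves=[{"slide": [0.08, 0.27, 0], "turn": 0.015, "gripper": 1}, {"slide": [0.16, 0.54, 0], "turn": 0.015, "gripper": 1}, {"slide": [0.24, 0.8, 0], "turn": 0.015, "gripper": 1}, {"slide": [0.28, 1, 0], "turn": 0.015, "gripper": 1}, {"slide": [0.28, 1, 0], "turn": 0.015, "gripper": 1}])

```text
time_s: 5.13
tcp_pos: [0.5854, 0.2712, 0.2559]
eef_rot: [180.0, -0.0, 165.8]
contact_force: [0.0, -1.9, -0.4]
gripper_width: 0.0878
gripper_force: 0.0
```

```bash
python3 - <<'E'
from h import *
w=cap('wrist','w3.png');import pickle;pickle.dump(w,open('w3.pkl','wb'));s=get_state();print(s['tcp_pos'],s['eef_rot'])
print([(np.round(d['location'],3).tolist(),round(d['p'],2)) for d in optics.look_for('wrist','neck')][:3])
I=lambda f,x,y,wd,h,W,H:cv2.convertScaleAbs(cv2.resize(cv2.imread('pics/'+f)[y:y+h,x:x+wd],(W,H),interpolation=cv2.INTER_CUBIC),alpha=1.6)
top=np.hstack([I('w2.png',320,60,320,240,400,300),I('w1.png',265,175,100,75,400,300)])
bot=np.hstack([I('w3.png',160,60,320,240,400,300),I('w3.png',240,120,160,120,400,300)])
cv2.imwrite('pics/z3.png',np.vstack([top,bot]))
E
```

```text
[0.58529858 0.26912427 0.25597981] [-1.79969925e+02 -1.89933472e-02  1.65799738e+02]
[([0.602, 0.273, 0.134], 0.92), ([0.706, 0.414, 0.049], 0.76), ([0.602, 0.399, 0.051], 0.71)]
```

View pics/z3.png

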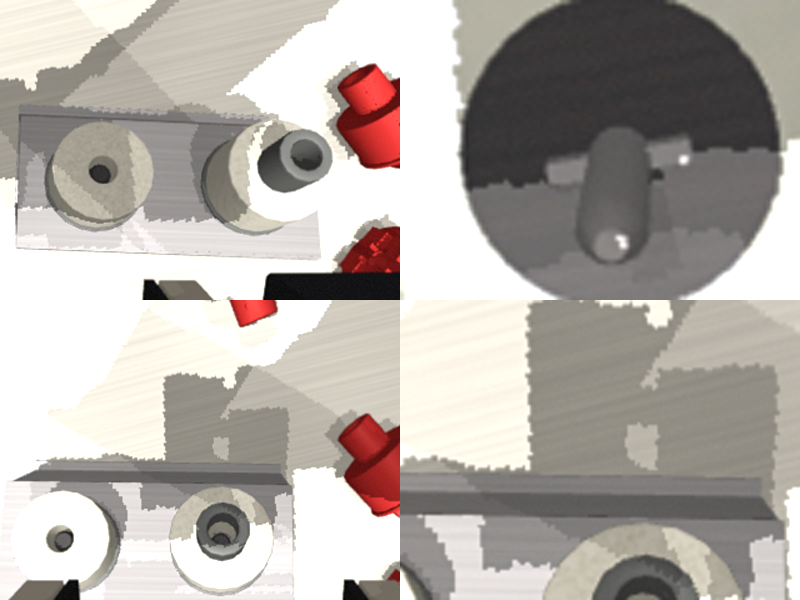

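The crops show the neck rim at about (565,183) in w2 and (337,245) in w3, with the stand edges nearly level in the picture. In w1 the bar runs from (302,218) to (337.5,212.5).

```bash
cat >> h.py <<'E'
def onz(c,uv,z):
    o,d=ray(c,uv);return o+d*(z-o[2])/d[2]
E
python3 - <<'E'
from h import *
import pickle
np.set_printoptions(precision=4,suppress=True)
w2,w3=[pickle.load(open(f,'rb')) for f in('w2.pkl','w3.pkl')]
nk=tri([ray(w2,(564.8,183.2)),ray(w3,(336.8,244.8))]);print('necktop',nk)
print('spare',tri([ray(w2,(400.8,197.6)),ray(w3,(209.6,252))]))
# high edge direction in w3/w2 at z=.1047
for w,p,q in((w3,(174,204),(388,206.4)),(w2,(336,145.6),(536,152))):
    d=onz(w,q,.105)-onz(w,p,.105);print('edge',np.degrees(np.arctan2(d[1],d[0])))
# shift w1 origin: camera pose w.r.t. tcp from w3
s=get_state();A=R.from_euler('xyz',s['eef_rot'],degrees=True).as_matrix();off=A.T@(np.array(w3['origin'])-s['tcp_pos']);Ac=A.T@att(w3)
A1=R.from_euler('xyz',[180,-.05,166.85],degrees=True).as_matrix()
c=dict(w3);c['origin']=np.array([.6143,-.1976,.2555])+A1@off;c['attitude']=A1@Ac;print(c['origin'])
print('tip',onz(c,(318.5,236),.134),'tt',onz(c,(320.4,212.5),.056))
p,q=onz(c,(302.25,218),.063),onz(c,(337.5,212.5),.063);print(p,q,(p+q)/2,np.degrees(np.arctan2(*(q-p)[1::-1])))
ax=np.array([-.424,.110,.899])
g=nk-.020*ax; print('tcp target',g, A.T@(g-s['tcp_pos'])/.15)
E
```

```text
necktop [0.589  0.2743 0.1518]
spare [0.5834 0.1734 0.1076]
edge 75.15738355747987
edge 75.81932228095232
[ 0.5441 -0.1794  0.4142]
tip [ 0.6143 -0.2027  0.134 ] tt [ 0.6131 -0.2026  0.056 ]
[ 0.6129 -0.2188  0.063 ] [ 0.6151 -0.1875  0.063 ] [ 0.614  -0.2032  0.063 ] 85.99865562806662
tcp target [0.5975 0.2721 0.1339] [-0.0721  0.0493  0.8151]
```

```bash
python3 - <<'E'
from h import *
import pickle
np.set_printoptions(precision=4,suppress=True)
w2,w3=[pickle.load(open(f,'rb')) for f in('w2.pkl','w3.pkl')]
w4=cap('wrist');g=lambda w:cv2.cvtColor(w['img'],cv2.COLOR_RGB2GRAY)
t=g(w3)[220:275,300:375];r=cv2.matchTemplate(g(w4),t,cv2.TM_CCOEFF_NORMED);_,m,_,l=cv2.minMaxLoc(r)
d=np.array(l)-[300,220];print(d,m,np.array(w4['origin'])-w3['origin'])
uv=np.array([336.8,244.8])+d;print(tri([ray(w2,(564.8,183.2)),ray(w4,uv)]),onz(w4,uv,.1515),onz(w2,(564.8,183.2),.1515))
s=get_state();A=R.from_euler('xyz',s['eef_rot'],degrees=True).as_matrix();print(s['tcp_pos'],s['eef_rot'])
nk=onz(w4,uv,.1515);ax=np.array([-.424,.110,.899]);P=nk-.009*ax;P[2]=.1335
print(P,A.T@(P-s['tcp_pos'])/.15)
E
```

```text
[ 5 -1] 0.9773304462432861 [-0.0001 -0.0032  0.0002]
[0.5889 0.2742 0.1521] [0.5898 0.2742 0.1515] [0.5883 0.2744 0.1515]
[0.5853 0.2669 0.2564] [-179.9621   -0.0163  165.6549]
[0.5936 0.2732 0.1335] [-0.0438  0.0548  0.819 ]
```

Request:
send_rows(moves=[{"slide": [-0.02, 0.02, 0.15], "turn": 0, "gripper": 1}, {"slide": [-0.04, 0.05, 0.3], "turn": 0, "gripper": 1}, {"slide": [-0.045, 0.055, 0.45], "turn": 0, "gripper": 1}, {"slide": [-0.045, 0.055, 0.5], "turn": 0, "gripper": 1}, {"slide": [-0.045, 0.055, 0.5], "turn": 0, "gripper": 1}])

```text
time_s: 5.7
tcp_pos: [0.5929, 0.2721, 0.1796]
eef_rot: [-179.8, -0.1, 165.5]
contact_force: [-0.0, 0.1, 0.4]
gripper_width: 0.0875
gripper_force: 0.0
```

```bash
python3 - <<'E'
from h import *
np.set_printoptions(precision=4,suppress=True)
w=cap('wrist','w5.png')
s=get_state();A=R.from_euler('xyz',s['eef_rot'],degrees=True).as_matrix();print(s['tcp_pos'],s['eef_rot'])
P=np.array([.5936,.2732,.1335]);print(A.T@(P-s['tcp_pos'])/.15)
E
```

```text
[0.5937 0.2728 0.1815] [-179.9199   -0.0311  165.5737]
[0.0014 0.0025 0.3198]
```

Request:
send_rows(moves=[{"slide": [0, 0, 0.1], "turn": 0, "gripper": 1}, {"slide": [0, 0, 0.2], "turn": 0, "gripper": 1}, {"slide": [0, 0, 0.3], "turn": 0, "gripper": 1}, {"slide": [0, 0, 0.32], "turn": 0, "gripper": 1}, {"slide": [0, 0, 0.32], "turn": 0, "gripper": 1}], newtons=10)

```text
time_s: 6.17
tcp_pos: [0.5939, 0.2741, 0.1343]
eef_rot: [-180.0, 0.0, 165.6]
contact_force: [0.9, 0.3, 0.5]
gripper_width: 0.0878
gripper_force: 0.0
```

Request:
send_rows(moves=[{"slide": [0, 0, 0], "turn": 0, "gripper": 0.5}, {"slide": [0, 0, 0], "turn": 0, "gripper": 0.4}, {"slide": [0, 0, 0], "turn": 0, "gripper": 0.2}, {"slide": [0, 0, 0], "turn": 0, "gripper": 0.2}, {"slide": [0, 0, 0], "turn": 0, "gripper": 0.2}], newtons=10)

```text
time_s: 6.58
tcp_pos: [0.5938, 0.2748, 0.1342]
eef_rot: [180.0, 0.0, 165.6]
contact_force: [-0.6, 1.1, 0.5]
gripper_width: 0.0598
gripper_force: 0.0
```

Request:
send_rows(moves=[{"slide": [0, 0, 0], "turn": 0, "gripper": 0.2}, {"slide": [0, 0, 0], "turn": 0, "gripper": 0.2}, {"slide": [0, 0, 0], "turn": 0, "gripper": 0.2}, {"slide": [0, 0, 0], "turn": 0, "gripper": 0.2}, {"slide": [0, 0, 0], "turn": 0, "gripper": 0.2}])

```text
time_s: 7.0
tcp_pos: [0.5936, 0.2747, 0.1335]
eef_rot: [-180.0, -0.0, 165.6]
contact_force: [-0.6, -0.3, -1.1]
gripper_width: 0.0286
gripper_force: 10.0
```

Request:
send_rows(moves=[{"slide": [0.02, 0, -0.042], "turn": 0, "gripper": 0.2}, {"slide": [0.041, 0, -0.084], "turn": 0, "gripper": 0.2}, {"slide": [0.061, 0, -0.125], "turn": 0, "gripper": 0.2}, {"slide": [0.082, 0, -0.168], "turn": 0, "gripper": 0.2}, {"slide": [0.102, 0, -0.21], "turn": 0, "gripper": 0.2}])

```text
time_s: 7.42
tcp_pos: [0.5785, 0.2786, 0.1662]
eef_rot: [180.0, 0.0, 165.7]
contact_force: [-0.5, -0.6, -0.9]
gripper_width: 0.0287
gripper_force: 10.0
```

Request:
send_rows(moves=[{"slide": [0.05, 0, -0.15], "turn": 0, "gripper": 0.2}, {"slide": [0.05, 0, -0.3], "turn": 0, "gripper": 0.2}, {"slide": [0.05, 0, -0.5], "turn": 0, "gripper": 0.2}, {"slide": [0.05, 0, -0.6], "turn": 0, "gripper": 0.2}, {"slide": [0.05, 0, -0.6], "turn": 0, "gripper": 0.2}])

```text
time_s: 7.83
tcp_pos: [0.5729, 0.2813, 0.2606]
eef_rot: [179.7, 0.3, 165.7]
contact_force: [0.2, 0.4, -0.2]
gripper_width: 0.0287
gripper_force: 10.0
```

```bash
python3 - <<'E'
from h import *
np.set_printoptions(precision=4,suppress=True)
w=cap('wrist','w6.png');b=cap('side','s6.png');a=cap('scene','c6.png')
s=get_state();print(s['tcp_pos'],s['eef_rot'],s['gripper_width'],s['contact_force'],s['time_s'])
def I(c,x,y,wd,h):
    return cv2.convertScaleAbs(cv2.resize(c['img'][y:y+h,x:x+wd,::-1],(400,600),interpolation=cv2.INTER_CUBIC),alpha=1.6)
def cc(c):
    u=proj(c,s['tcp_pos']-[0,0,.03])[0].astype(int);x=max(0,min(560,u[0]-40));y=max(0,min(360,u[1]-60));print(x,y);return I(c,x,y,80,120)
cv2.imwrite('pics/z4.png',np.hstack([cc(a),cc(b)]))
E
```

```text
[0.5709 0.2803 0.2549] [179.9901  -0.0322 165.6429] 0.028327480449739356 [ 0.7849 -0.4406 -1.7234] 7.9833
381 81
248 219
```

View pics/z4.png

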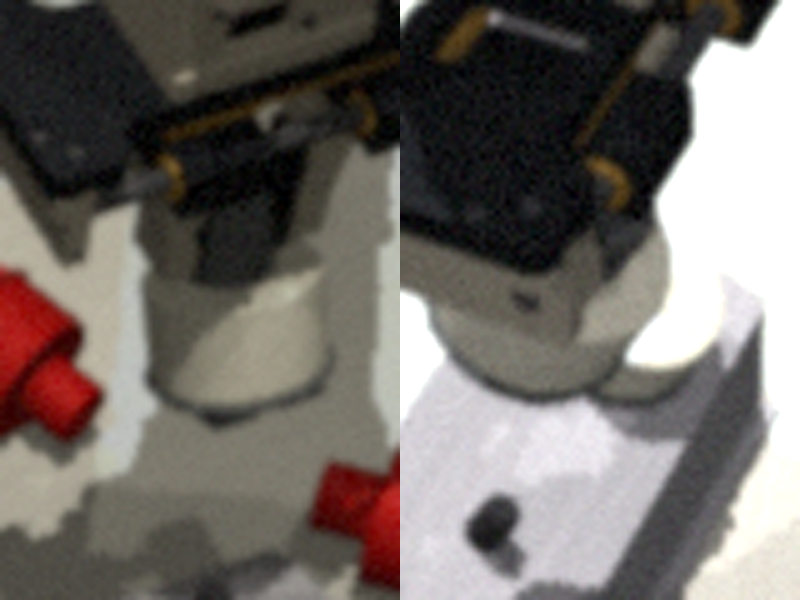

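The view shows the roll off its peg in both pictures, with the bare peg at (495,525) in the side crop and the spare still in place. The tilt is unclear. I'll ease the grip so it can swing upright and compare the pictures.

Request:
send_rows(moves=[{"slide": [0, 0, 0], "turn": 0, "gripper": 0.2}, {"slide": [0, 0, 0], "turn": 0, "gripper": 0.2}, {"slide": [0, 0, 0], "turn": 0, "gripper": 0.2}, {"slide": [0, 0, 0], "turn": 0, "gripper": 0.2}, {"slide": [0, 0, 0], "turn": 0, "gripper": 0.2}], newtons=4)

```text
time_s: 8.4
tcp_pos: [0.5714, 0.2802, 0.2546]
eef_rot: [-180.0, -0.0, 165.6]
contact_force: [1.1, -0.4, -1.6]
gripper_width: 0.0289
gripper_force: 4.0
```

```bash
cat > fitr.py <<'E'
from h import *
import sys
np.set_printoptions(precision=4,suppress=True)
# paper/flange silhouette prediction vs tilt: overlay of flange ring & paper ring for tilt
def ring(T,s,r,n=60):
    a=np.linspace(0,2*np.pi,n);P=np.c_[r*np.cos(a),r*np.sin(a),np.full(n,s)];return P@T[:3,:3].T+T[:3,3]
def pose(tcp,yaw,tilt,s0=.053,up=.010):
    # roll axis leans by tilt about tool y through grip point (axis coord s0+up), grip point above tcp by up
    d=np.radians(yaw);x=np.array([np.cos(d),np.sin(d),0]);t=np.radians(tilt)
    z=np.cos(t)*np.array([0,0,1])+np.sin(t)*x; xx=np.cos(t)*x-np.sin(t)*np.array([0,0,1])
    T=np.eye(4);T[:3,:3]=np.c_[xx,np.cross(z,xx),z];T[:3,3]=np.array(tcp)+[0,0,up]-(s0+up)*z;return T
if __name__=='__main__':
    n=sys.argv[1];cs={k:cap(k) for k in('scene','side')};s=get_state()
    print(s['tcp_pos'],s['eef_rot'],s['gripper_width'],s['gripper_force'],s['time_s'])
    out=[]
    for k,c in cs.items():
        u=proj(c,s['tcp_pos']-[0,0,.03])[0].astype(int);x=max(0,min(560,u[0]-40));y=max(0,min(360,u[1]-60))
        i=c['img'][y:y+120,x:x+80,::-1];i=cv2.convertScaleAbs(cv2.resize(i,(400,600),interpolation=cv2.INTER_CUBIC),alpha=1.6)
        for tl,col in((0,(0,255,0)),(26,(0,0,255))):
            T=pose(s['tcp_pos'],s['eef_rot'][2],tl)
            for sv,r in((.011,.033),(.046,.031)):
                cv2.polylines(i,[((proj(c,ring(T,sv,r))-[x,y])*5).astype(int).reshape(-1,1,2)],True,col,1)
        out.append(i)
    cv2.imwrite('pics/'+n,np.hstack(out))
E
python3 fitr.py z5.png
```

```text
[0.5715 0.2802 0.2548] [-179.9808   -0.0129  165.6408] 0.028905917298619157 3.9914873992916 8.5
```

View pics/z5.png

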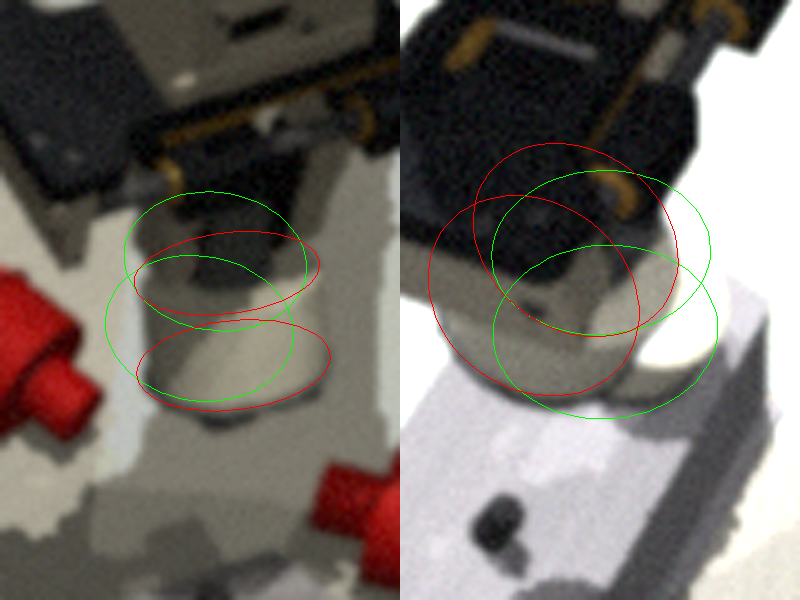

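The overlay shows the held roll matching the red (26°) outline, so it is still tilted at about 25°. I'll carry it like that and use the spindle in the bore to bring it upright.

Request:
send_rows(moves=[{"slide": [-0.05, -0.15, 0], "turn": 0, "gripper": 0.2}, {"slide": [-0.1, -0.3, 0], "turn": 0, "gripper": 0.2}, {"slide": [-0.14, -0.47, 0], "turn": 0, "gripper": 0.2}, {"slide": [-0.18, -0.62, 0], "turn": 0, "gripper": 0.2}, {"slide": [-0.223, -0.766, 0], "turn": 0, "gripper": 0.2}], newtons=12)

```text
time_s: 8.92
tcp_pos: [0.5752, 0.1595, 0.2551]
eef_rot: [180.0, 0.0, 165.7]
contact_force: [1.8, -0.4, -0.6]
gripper_width: 0.0288
gripper_force: 12.0
```

Request:
send_rows(moves=[{"slide": [-0.05, -0.15, 0], "turn": 0, "gripper": 0.2}, {"slide": [-0.1, -0.3, 0], "turn": 0, "gripper": 0.2}, {"slide": [-0.14, -0.47, 0], "turn": 0, "gripper": 0.2}, {"slide": [-0.18, -0.62, 0], "turn": 0, "gripper": 0.2}, {"slide": [-0.223, -0.766, 0], "turn": 0, "gripper": 0.2}])

```text
time_s: 9.33
tcp_pos: [0.5791, 0.0398, 0.2552]
eef_rot: [180.0, 0.0, 165.6]
contact_force: [0.5, 0.1, -1.7]
gripper_width: 0.0285
gripper_force: 12.0
```

Request:
send_rows(moves=[{"slide": [-0.05, -0.15, 0], "turn": 0, "gripper": 0.2}, {"slide": [-0.1, -0.3, 0], "turn": 0, "gripper": 0.2}, {"slide": [-0.14, -0.47, 0], "turn": 0, "gripper": 0.2}, {"slide": [-0.18, -0.62, 0], "turn": 0, "gripper": 0.2}, {"slide": [-0.223, -0.766, 0], "turn": 0, "gripper": 0.2}])

```text
time_s: 9.75
tcp_pos: [0.583, -0.0798, 0.2552]
eef_rot: [180.0, 0.0, 165.6]
contact_force: [0.3, 0.5, -1.6]
gripper_width: 0.0291
gripper_force: 12.0
```

Request:
send_rows(moves=[{"slide": [-0.05, -0.15, 0], "turn": 0, "gripper": 0.2}, {"slide": [-0.1, -0.3, 0], "turn": 0, "gripper": 0.2}, {"slide": [-0.14, -0.47, 0], "turn": 0, "gripper": 0.2}, {"slide": [-0.2, -0.7, 0], "turn": 0, "gripper": 0.2}, {"slide": [-0.223, -0.766, 0], "turn": 0, "gripper": 0.2}])

```text
time_s: 10.17
tcp_pos: [0.5867, -0.2015, 0.255]
eef_rot: [-180.0, -0.0, 165.6]
contact_force: [0.6, 1.4, -1.0]
gripper_width: 0.0287
gripper_force: 12.0
```

```bash
sed -i 's/for sv,r in((.011,.033),(.046,.031))/for sv,r in((0,.0085),(.008,.033),(.046,.031))/' fitr.py
python3 - <<'E'
s=open('fitr.py').read()
s=s.replace("        out.append(i)","""        for P,Q in(([.6137,-.2052,.056],[.6137,-.2052,.134]),):
            cv2.line(i,*[tuple(int(v) for v in (proj(c,p)[0]-[x,y])*5) for p in(P,Q)],(255,0,0),1)
        out.append(i)""")
open('fitr.py','w').write(s)
E
python3 fitr.py z6.png
python3 - <<'E'
from h import *
s=get_state();A=R.from_euler('xyz',s['eef_rot'],degrees=True).as_matrix()
print(s['contact_force'],s['moment'])
print(A.T@(np.array([.5870,-.1983,.2107])-s['tcp_pos'])/.15)
E
```

```text
[ 0.5869 -0.2002  0.2547] [-179.9801   -0.0325  165.4729] 0.029096377727991632 11.984966188829276 10.2667
[-0.5306977   0.12762432 -1.25303342] [-0.00186876  0.02090651  0.01421162]
[0.00227241 0.01246113 0.29308129]
```

View pics/z6.png

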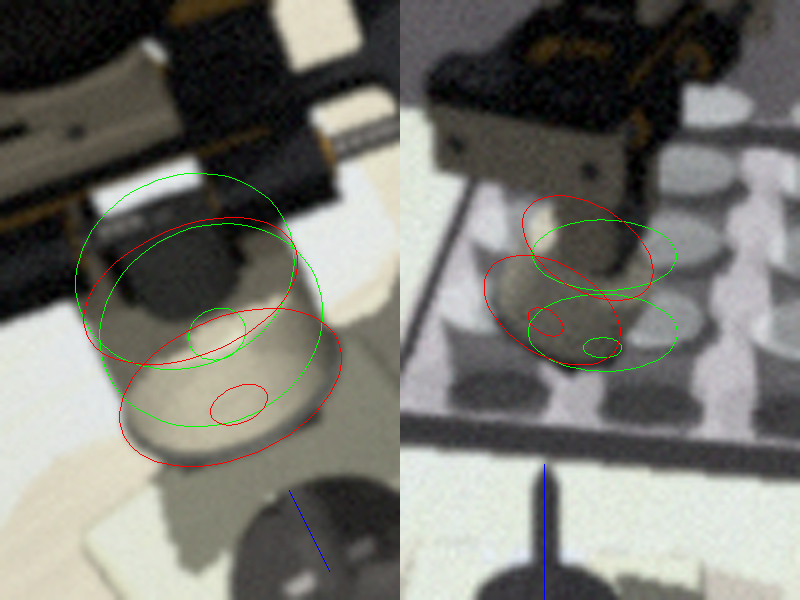

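The overlay shows the roll matching the 26° model and the spindle line lying on the real spindle, with its tip near (545,465) in the side crop. I'll lower it onto the tip.

Request:
send_rows(moves=[{"slide": [0.002, 0.012, 0.09], "turn": 0, "gripper": 0.2}, {"slide": [0.002, 0.012, 0.19], "turn": 0, "gripper": 0.2}, {"slide": [0.002, 0.012, 0.29], "turn": 0, "gripper": 0.2}, {"slide": [0.002, 0.012, 0.39], "turn": 0, "gripper": 0.2}, {"slide": [0.002, 0.012, 0.45], "turn": 0, "gripper": 0.2}])

```text
time_s: 10.68
tcp_pos: [0.5867, -0.1952, 0.186]
eef_rot: [180.0, -0.1, 165.7]
contact_force: [-0.0, -0.6, -0.6]
gripper_width: 0.0283
gripper_force: 12.0
```

```bash
python3 - <<'E'
from h import *
np.set_printoptions(precision=4,suppress=True)
b=cap('side','s7.png')
s=get_state();A=R.from_euler('xyz',s['eef_rot'],degrees=True).as_matrix()
print(s['contact_force'],s['tcp_pos'])
print(A.T@(np.array([.5870,-.1983,.1807])-s['tcp_pos'])/.15)
E
```

```text
[-0.8947  0.7222 -2.7446] [ 0.586  -0.1951  0.1845]
[-0.0115 -0.0188  0.0255]
```

```bash
python3 - <<'E'
from h import *
np.set_printoptions(precision=4,suppress=True)
for i in range(4):
    c=cap('side');s=get_state();print(s['contact_force'],s['tcp_pos'],s['eef_rot'][2])
A=R.from_euler('xyz',s['eef_rot'],degrees=True).as_matrix()
print(A.T@(np.array([.5870,-.1983,.1807])-s['tcp_pos'])/.15)
E
```

```text
[ 0.1577  0.0865 -0.8036] [ 0.5864 -0.1955  0.1859] 165.67027868623458
[ 0.9419  0.9528 -0.9042] [ 0.5871 -0.1958  0.1873] 165.67914239328556
[ 1.1397 -0.4311 -0.2235] [ 0.5877 -0.196   0.1881] 165.6787294424162
[ 0.1594  0.1313 -0.722 ] [ 0.588  -0.1961  0.1886] 165.67405822200055
[ 0.0026 -0.0155  0.0526]
```

Request:
send_rows(moves=[{"slide": [0, -0.0155, 0], "turn": 0, "gripper": 0.2}, {"slide": [0, -0.0155, 0.03], "turn": 0, "gripper": 0.2}, {"slide": [0, -0.0155, 0.053], "turn": 0, "gripper": 0.2}, {"slide": [-0.01, -0.0155, 0.075], "turn": 0, "gripper": 0.2}, {"slide": [-0.015, -0.0155, 0.085], "turn": 0, "gripper": 0.2}])

```text
time_s: 11.35
tcp_pos: [0.5887, -0.1992, 0.1742]
eef_rot: [180.0, -0.0, 165.6]
contact_force: [-0.3, -0.8, -0.7]
gripper_width: 0.0288
gripper_force: 12.0
```

Request:
send_rows(moves=[{"slide": [-0.006, 0, 0.012], "turn": 0, "gripper": 0.2}, {"slide": [-0.012, 0, 0.024], "turn": 0, "gripper": 0.2}, {"slide": [-0.018, 0, 0.036], "turn": 0, "gripper": 0.2}, {"slide": [-0.024, 0, 0.048], "turn": 0, "gripper": 0.2}, {"slide": [-0.03, 0, 0.06], "turn": 0, "gripper": 0.2}])

```text
time_s: 11.77
tcp_pos: [0.5929, -0.2004, 0.1656]
eef_rot: [-180.0, -0.0, 165.6]
contact_force: [-1.7, -0.5, 0.9]
gripper_width: 0.0288
gripper_force: 12.0
```

```bash
python3 fitr.py z7.png; python3 - <<'E'
from h import *
s=get_state();A=R.from_euler('xyz',s['eef_rot'],degrees=True).as_matrix()
print(s['contact_force'],s['moment']);print(A.T@(np.array([.6137,-.2052,.17])-s['tcp_pos'])/.15)
E
```

```text
[ 0.5929 -0.2003  0.1653] [-179.9871   -0.0618  165.6324] 0.028712255964878045 11.993407193258463 11.8667
[-1.44362619 -0.5509753  -1.60742941] [-0.34419356  0.48531319  0.02661616]
[-0.14231435  0.00294229 -0.03165275]
```

Request:
send_rows(moves=[{"slide": [0, 0, 0], "turn": 0, "gripper": 0.2}, {"slide": [-0.02, 0, 0], "turn": 0, "gripper": 0.2}, {"slide": [-0.04, 0, 0], "turn": 0, "gripper": 0.2}, {"slide": [-0.06, 0, 0], "turn": 0, "gripper": 0.2}, {"slide": [-0.07, 0, 0], "turn": 0, "gripper": 0.2}], newtons=4)

```text
time_s: 12.28
tcp_pos: [0.6041, -0.2029, 0.1659]
eef_rot: [180.0, 0.0, 165.6]
contact_force: [0.4, 0.2, -0.9]
gripper_width: 0.029
gripper_force: 4.0
```

Request:
send_rows(moves=[{"slide": [-0.015, 0, 0], "turn": 0, "gripper": 0.2}, {"slide": [-0.03, 0, 0], "turn": 0, "gripper": 0.2}, {"slide": [-0.05, 0, 0], "turn": 0, "gripper": 0.2}, {"slide": [-0.065, 0, 0], "turn": 0, "gripper": 0.2}, {"slide": [-0.072, 0, 0], "turn": 0, "gripper": 0.2}])

```text
time_s: 12.7
tcp_pos: [0.6142, -0.2056, 0.1657]
eef_rot: [-180.0, -0.0, 165.6]
contact_force: [-0.9, -0.3, -0.4]
gripper_width: 0.029
gripper_force: 4.0
```

```bash
python3 fitr.py z8.png; python3 - <<'E'
from h import *
s=get_state();A=R.from_euler('xyz',s['eef_rot'],degrees=True).as_matrix()
print(s['contact_force'],s['moment']);print(A.T@(np.array([.6137,-.2052,.17])-s['tcp_pos'])/.15)
E
```

```text
[ 0.6141 -0.2056  0.1657] [179.9997  -0.0005 165.639 ] 0.028886394403904857 3.9998525779810734 12.8
[-0.32210039  0.04903164 -1.67379365] [-0.0386321  0.0236199  0.0569736]
[ 0.0032314   0.00176533 -0.02884186]
```

View pics/z8.png

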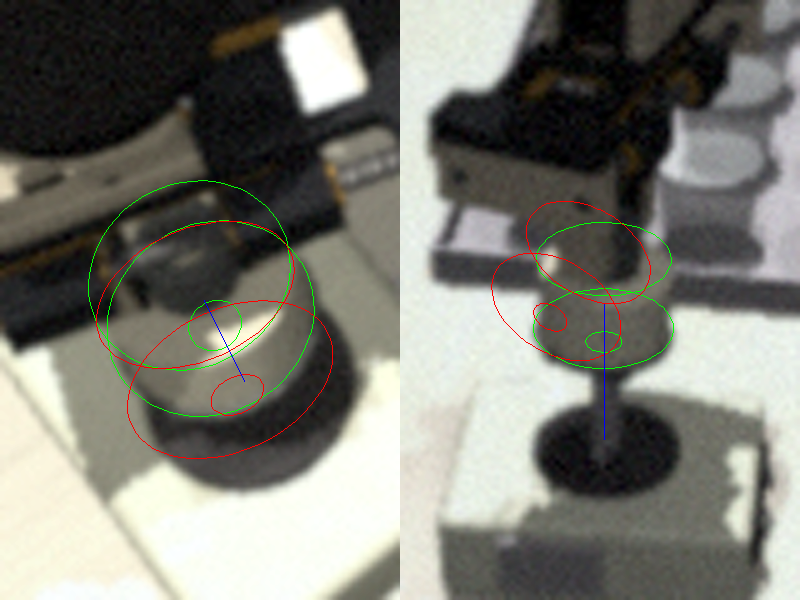

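The view shows the roll upright on the spindle, matching the green upright outline, with the blue spindle axis running up through its bore. I'll lower it toward the bar.

Request:
send_rows(moves=[{"slide": [0, 0, 0.05], "turn": 0, "gripper": 0.2}, {"slide": [0, 0, 0.1], "turn": 0, "gripper": 0.2}, {"slide": [0, 0, 0.15], "turn": 0, "gripper": 0.2}, {"slide": [0, 0, 0.2], "turn": 0, "gripper": 0.2}, {"slide": [0, 0, 0.25], "turn": 0, "gripper": 0.2}], newtons=6)

```text
time_s: 13.22
tcp_pos: [0.6136, -0.2055, 0.1271]
eef_rot: [-180.0, -0.0, 165.6]
contact_force: [-0.9, -0.1, -1.5]
gripper_width: 0.0283
gripper_force: 6.0
```

Request:
send_rows(moves=[{"slide": [0, 0, 0.01], "turn": 0, "gripper": 0.2}, {"slide": [0, 0, 0.02], "turn": 0, "gripper": 0.2}, {"slide": [0, 0, 0.03], "turn": 0, "gripper": 0.2}, {"slide": [0, 0, 0.04], "turn": 0, "gripper": 0.2}, {"slide": [0, 0, 0.04], "turn": 0, "gripper": 0.2}])

```text
time_s: 13.63
tcp_pos: [0.6138, -0.2055, 0.1222]
eef_rot: [180.0, -0.0, 165.6]
contact_force: [0.2, -0.3, -0.4]
gripper_width: 0.029
gripper_force: 6.0
```

```bash
python3 - <<'E'
from h import *
np.set_printoptions(precision=4,suppress=True)
for i in range(2):
    c=cap('side','s9%d.png'%i);s=get_state();print(s['contact_force'],s['moment'],s['tcp_pos'],s['eef_rot'])
E
```

```text
[-1.3004  0.2967 -0.6762] [-0.0715 -0.0387  0.05  ] [ 0.6139 -0.2055  0.1224] [179.9968   0.0021 165.6407]
[-0.1021 -0.0516 -0.7782] [-0.0427 -0.0422 -0.0086] [ 0.6139 -0.2056  0.1225] [179.9971   0.0141 165.6408]
```

Request:
send_rows(moves=[{"slide": [0, 0, 0.012], "turn": 0, "gripper": 0.2}, {"slide": [0, 0, 0.024], "turn": 0, "gripper": 0.2}, {"slide": [0, 0, 0.036], "turn": 0, "gripper": 0.2}, {"slide": [0, 0, 0.048], "turn": 0, "gripper": 0.2}, {"slide": [0, 0, 0.053], "turn": 0, "gripper": 0.2}])

```text
time_s: 14.15
tcp_pos: [0.6157, -0.2063, 0.1164]
eef_rot: [-180.0, 0.3, 165.7]
contact_force: [-0.2, -1.5, 9.9]
gripper_width: 0.029
gripper_force: 6.0
```

```bash
python3 - <<'E'
from h import *
np.set_printoptions(precision=4,suppress=True)
for i in range(2):
    c=cap('side','s10%d.png'%i);s=get_state();print(s['contact_force'],s['moment'],s['tcp_pos'],s['time_s'])
E
```

```text
[ 0.2665 -1.0103  8.3955] [-0.4505 -0.1102  0.0057] [ 0.6158 -0.2063  0.1164] 14.2
[ 0.2877 -2.0927  8.5686] [-0.5944 -0.1245  0.0449] [ 0.6157 -0.2063  0.1164] 14.25
```

Request:
send_rows(moves=[{"slide": [0, 0, 0], "turn": -0.03, "gripper": 0.2}, {"slide": [0, 0, 0], "turn": -0.06, "gripper": 0.2}, {"slide": [0, 0, 0], "turn": -0.09, "gripper": 0.2}, {"slide": [0, 0, 0], "turn": -0.12, "gripper": 0.2}, {"slide": [0, 0, 0], "turn": -0.12, "gripper": 0.2}], newtons=10)

```text
time_s: 14.67
tcp_pos: [0.614, -0.2055, 0.1145]
eef_rot: [180.0, 0.0, 176.6]
contact_force: [-0.4, -0.4, -0.4]
gripper_width: 0.0287
gripper_force: 10.0
```

Request:
send_rows(moves=[{"slide": [0, 0, 0.01], "turn": 0, "gripper": 0.2}, {"slide": [0, 0, 0.02], "turn": 0, "gripper": 0.2}, {"slide": [0, 0, 0.03], "turn": 0, "gripper": 0.2}, {"slide": [0, 0, 0.04], "turn": 0, "gripper": 0.2}, {"slide": [0, 0, 0.04], "turn": 0, "gripper": 0.2}], newtons=6)

```text
time_s: 15.08
tcp_pos: [0.615, -0.2053, 0.1092]
eef_rot: [-180.0, 0.1, 176.4]
contact_force: [1.4, 2.4, 4.8]
gripper_width: 0.0286
gripper_force: 6.0
```

```bash
python3 - <<'E'
from h import *
np.set_printoptions(precision=4,suppress=True)
for i in range(2):
    c=cap('side','s11%d.png'%i);s=get_state();print(s['contact_force'],s['moment'],s['tcp_pos'],s['eef_rot'],s['time_s'])
E
```

```text
[1.0103 2.1507 5.4715] [ 0.8786 -0.4483 -0.0122] [ 0.615  -0.2053  0.1092] [179.9996   0.1249 176.4289] 15.1333
[2.2384 2.4855 5.3661] [ 0.9796 -0.4792 -0.0517] [ 0.615  -0.2053  0.1092] [-179.9986    0.1271  176.4335] 15.1833
```

Request:
send_rows(moves=[{"slide": [0, 0, 0], "turn": 0, "gripper": 0.5}, {"slide": [0, 0, 0], "turn": 0, "gripper": 0.7}, {"slide": [0, 0, 0], "turn": 0, "gripper": 0.9}, {"slide": [0, 0, 0], "turn": 0, "gripper": 0.9}, {"slide": [0, 0, 0], "turn": 0, "gripper": 0.9}])

```text
time_s: 15.6
tcp_pos: [0.6136, -0.2056, 0.108]
eef_rot: [-180.0, -0.0, 176.4]
contact_force: [0.2, -0.6, -0.9]
gripper_width: 0.0566
gripper_force: 0.0
```

Request:
send_rows(moves=[{"slide": [0, 0, -0.1], "turn": 0, "gripper": 0.9}, {"slide": [0, 0, -0.3], "turn": 0, "gripper": 0.9}, {"slide": [0, 0, -0.5], "turn": 0, "gripper": 0.9}, {"slide": [0, 0, -0.7], "turn": 0, "gripper": 0.9}, {"slide": [0, 0, -0.9], "turn": 0, "gripper": 0.9}])

```text
time_s: 16.02
tcp_pos: [0.6135, -0.2056, 0.2446]
eef_rot: [-180.0, -0.0, 176.4]
contact_force: [1.3, 0.5, 0.3]
gripper_width: 0.0786
gripper_force: 0.0
```

```bash
cat > fin.py <<'E'
from h import *
np.set_printoptions(precision=4,suppress=True)
s=get_state();print(s['tcp_pos'],s['gripper_width'],s['time_s'])
from fitr import ring
# compare rendered model rings with edges: white paper top silhouette from wrist, neck rim via look_for and Hough
for k in('wrist','scene','side'):
    c=cap(k,'f_%s.png'%k)
    for n in('neck','roll','spare','beaker','sprayer'):
        print(k,n,[(np.round(d['location'],3).tolist(),round(d['p'],2)) for d in optics.look_for(k,n)][:2])
T=np.eye(4);T[:3,3]=[.6137,-.2052,.056]
c=cap('side');g=cv2.cvtColor(c['img'],cv2.COLOR_RGB2GRAY)
gx=np.hypot(cv2.Sobel(g,cv2.CV_32F,1,0),cv2.Sobel(g,cv2.CV_32F,0,1))
for dz in np.arange(-.006,.013,.002):
    v=[]
    for k in('side','scene'):
        c=optics and cs[k] if 'cs' in globals() else None
    break
cs={k:cap(k) for k in('scene','side')}
for dz in np.arange(-.006,.0131,.001):
    v=[]
    for k,c in cs.items():
        g=cv2.GaussianBlur(cv2.cvtColor(c['img'],cv2.COLOR_RGB2GRAY),(3,3),0);m=np.hypot(cv2.Sobel(g,cv2.CV_32F,1,0),cv2.Sobel(g,cv2.CV_32F,0,1))
        for sv,r in((.046,.031),(.072,.015)):
            u=proj(c,ring(T,sv+dz,r,180)).astype(np.float32);v.append(cv2.remap(m,u[:,0].reshape(-1,1),u[:,1].reshape(-1,1),cv2.INTER_LINEAR).mean())
    print(round(dz,3),np.round(v,0),round(sum(v)))
E
python3 - <<'E'
s=open('fin.py').read();a=s.index("c=cap('side');g=");b=s.index("cs={k:cap");open('fin.py','w').write(s[:a]+s[b:])
E
python3 fin.py
```

```text
[ 0.6135 -0.2056  0.2446] 0.07858042869519963 16.0167
wrist neck [([0.606, -0.204, 0.104], 0.95)]
wrist roll [([0.607, -0.204, 0.103], 0.97)]
wrist spare []
wrist beaker [([0.653, 0.033, 0.051], 0.79)]
wrist sprayer [([0.459, -0.024, 0.041], 0.67), ([0.606, -0.203, 0.103], 0.3)]
scene neck [([0.739, 0.398, 0.05], 0.91), ([0.624, -0.207, 0.101], 0.89)]
scene roll [([0.78, 0.257, 0.049], 0.9), ([0.452, 0.317, 0.046], 0.75)]
scene spare [([0.599, 0.163, 0.111], 0.86)]
scene beaker [([0.638, 0.025, 0.041], 0.77), ([0.623, -0.208, 0.101], 0.58)]
scene sprayer [([0.449, -0.017, 0.096], 0.92)]
side neck [([0.609, -0.185, 0.096], 0.97), ([0.6, 0.412, 0.052], 0.92)]
side roll [([0.61, -0.185, 0.102], 0.91), ([0.438, 0.344, 0.052], 0.79)]
side spare [([0.59, 0.184, 0.108], 0.81)]
side beaker [([0.649, 0.021, 0.051], 0.85)]
side sprayer [([0.427, 0.017, 0.08], 0.56)]
-0.006 [ 66.  78.  91. 178.] 413
-0.005 [ 68.  80.  94. 179.] 421
-0.004 [ 71.  81.  96. 176.] 423
-0.003 [ 73.  82.  96. 167.] 418
-0.002 [ 74.  82.  95. 155.] 407
-0.001 [ 76.  81.  93. 144.] 393
0.0 [ 76.  79.  89. 139.] 383
0.001 [ 76.  76.  84. 139.] 376
0.002 [ 75.  73.  80. 141.] 369
0.003 [ 73.  69.  77. 142.] 361
0.004 [ 70.  64.  76. 143.] 353
0.005 [ 67.  60.  76. 142.] 344
0.006 [ 63.  55.  77. 138.] 333
0.007 [ 59.  51.  79. 133.] 322
0.008 [ 55.  48.  80. 129.] 313
0.009 [ 52.  46.  81. 125.] 303
0.01 [ 49.  44.  79. 120.] 291
0.011 [ 46.  43.  75. 118.] 282
0.012 [ 44.  42.  70. 114.] 271
0.013 [ 44.  43.  66. 111.] 263
```

The edge fit puts the roll at home height. It peaks near 0 to −4 mm, where cross-camera heights also read a few mm low, and well away from the +7 mm it would show resting on the bar. The 7.2 mm drop at contact agrees. Handing in.

```bash
python3 -c "
from plant import order
print(order.close_job())"
```

```text
the job is handed in; nothing more can be done
None
```

The roll is on the spindle with its slots over the drive bar, as far as touch and camera checks show; the gripper let go and rose clear, and I handed the job in at about 16 s (no verdict was returned).

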